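# Open the dip pot's child-resistant cap

### The job

Open the yellow dip pot that is bolted to the table and leave its red safety cap standing upright, open side down, in the shallow blue metal tray. The cap comes free only if you press it fully down and, keeping it down, turn it anticlockwise (seen from above) by about a sixth of a turn; press only until you feel it bottom and never force the turn, because the catch breaks under force. Lift the cap off, set it down without dropping it, let go, and leave the other things on the table where they are.

Things in the scene. Friction and masses are not known exactly. Their poses are not given: they have to be found in the camera images.
- pot: Yellow round pot, 68 mm across, fixed on a 110 x 110 x 6 mm dark base plate. Origin on its axis at the table top, z up; it cannot move. The shoulder slopes from 46 mm height (at the rim) to 56 mm at the neck, so fingertips may go down to 60 mm above the table beside the cap. A red dot on the shoulder lies on its -x side. Locked, the cap's white bar points the same way as the dot (cap x = pot x within 5 degrees).
- pot_neck (a point): Centre of the pot's mouth, 100 mm above the table; neck 34 mm across, with three steel hooks that hold the cap like a bayonet. A grey sprung seal stands in the mouth up to 117 mm and stays there; it pushes a pressed cap up with 4 N and 0.3 N more per mm pressed. With the cap unlocked it does not throw it off. More than 25 N between cap and pot, by pressing or by forcing the turn against the catch, breaks it.
- cap_center (a point): Centre of the loose red ribbed cap, half-way up, on its axis (z up): 56 mm across, 40 mm high, about 70 g, open below. Locked on the pot its centre is 102 mm and its lower edge 82 mm above the table; it then turns only a few degrees before the catch blocks it. Unlocked, it must be lifted straight up by 40 mm to clear pot and seal.
- cap_top (a point): Centre of the cap's top (20 mm above its centre); a white bar on it points to the cap's -x. Press stroke to a hard bottom: 3 to 15 mm, different each time, unseen; 2 mm short of it the catch still blocks, so feel for the bottom (12 to 16 N is plenty). Held down it turns anticlockwise from above (+ about z) to a stop at 78 degrees; it lifts off from 40 to 76, best 58.
- tray: Shallow open blue metal drip tray, 160 x 160 mm, rim 10 mm high, walls and floor 3 mm thick, fixed. Origin at the centre of its underside on the table; x, y along its sides. The cap stands in it with its centre 23 mm above the table and within 55 mm of the tray's centre along each side.
- mug: White mug with a blue flower pattern, 82 mm across, 91 mm high, loose bystander; origin at its underside.
- anti_spatter: Blue spray can, 66 mm across, 202 mm high, loose bystander; origin at its underside.
- tape_measure: Yellow tape measure, 36 x 79 x 69 mm, loose bystander; origin at its underside.
- locking_pliers: Steel locking pliers, 49 x 193 x 15 mm, lying loose, bystander; origin at their underside. Near them, at about x 0.30, y 0.53, stands a thin fixed steel post, 330 mm high (helmet stand): rise above it before swinging over from the far left.
Things that resemble listed ones, but are neither listed nor needed, are in the scene too. Of the things that look like the part that bears cap_center, the larger one is meant.

How it is judged:
By the outcome, as a careful person would: the job done as asked, in the order asked, and still so for the second after the job is handed in, with the robot touching nothing.
It also fails if it takes over 58 s, if anything falls off the work surface, if the arm or the gripper's body presses on something with over 40 N, if the wrist force passes 120 N, or if a joint passes its speed limit or range.

### The arm

A 6-joint arm with a two-finger parallel gripper is mounted at the origin on a cart in front of the work surface, level with it; the furniture and walls round the work are solid. World frame = base frame: x ahead of the robot, y to its left, z up, the work surface at z = 0. Lengths are in mm, angles in rad, forces in N, time in s.
With the tool pointing down it reaches from about 350 to 775 mm from the base axis. Payload 7.3 kg.
Tool frame: the origin (TCP) lies at the very end of the fingers, on their centre line; the grasp point (between the pads) lies bot.grip_point_offset behind it (bot.grip_point_offset is the distance from the TCP to the grasp point, in mm); z points along the fingers, y is the line along which they close (so a half turn about z gives the same grasp; the last joint's range is limited). The gripper opens to 92 mm and grips with 3 to 60 N. Pads are 19 mm wide; open, the fingers measure 130 mm over their backs; the gripper's body (75 mm by 190 mm) begins 47 mm behind the grasp point.
Start: joints at [-1.33, 0.342, 1.524, -0, 1.275, -0.146], TCP at [198.067, -486.224, 226.741] pointing down, gripper open.
Joint ranges: [-2.53, 2.53], [-0.77, 2.02], [0.04, 2.7], [-1, 4.14], [0.28, 2.66], [-3.11, 3.11]. Speed limits (rad/s): [2.57, 2.57, 3.14, 3.14, 3.14, 3.14].

### API

Orientations are given as [roll, pitch, yaw] about the fixed x, y, z axes, in that order (R = Rz(yaw) Ry(pitch) Rx(roll)).
In Python, from plant import bot gives the robot as it stands. The module is installed in compiled form; this text tells all that it offers.
- The arm moves only by the tool carry_out, never from a script. Its argument "plan" is a list of rows, each an object of numbers: "tx", "ty", "tz": the shift along the world's x, y, z in mm; "rx", "ry", "rz": the turn, a rotation vector about the world's x, y, z in rad. A call has 1 to 12 rows; each row shifts and turns the commanded pose from where the row before left it; what a row does not reach is not made up. A row lasts 1/10 s, in which the tool goes at most 50 mm and 8.59 degrees, less where a joint would pass 70% of its speed; a pose out of reach is approached as far as the arm can. A call with a gripper value outside its range is refused whole. "gripper" is the closure, from 0 (fully open) to 1 (shut), set as the call begins (left out, the last holds). The fingers move at their own pace and stop on an object; the grip force is fixed at half the most. Time passes only in rows, so rows that do not move let the fingers close. It gives the time, the measured TCP pose, the force, the opening and the grip force at its end, in the units of the state.
- bot.get_obs(): the state, without advancing time (a new reading comes with each control period).
- bot.capture(name): name is "side" or "top"; returns the picture (420x560x3 uint8, red, green, blue); there is no depth.
- bot.camera_model(name): a dict with "camera_matrix" (3x3 intrinsics, pixels), "R" (3x3) and "t" (3): a world point X has camera coordinates R X + t. Camera axes: x right, y down, z forward; pixel columns grow to the right and rows downward; lengths in mm; the calibration is good to about 2 mm. A picture is of the moment at which its call begins. camera_model takes no time and is no camera call.
- bot.close_job(): hands the job in; it is judged then, once.
The state is a dict: "time": time; "joint_positions": joint angles; "dq": joint speeds; "tau": joint torques, N m; "tool_pos": TCP position; "tcp_rot": TCP orientation; "contact_force": force on the tool from outside, world axes, zero at the start; "moment": the same for the moment, N m; "grip_width": finger opening in mm; "finger_force": force on a finger pad.
Only numpy, scipy, OpenCV 4.12 (cv2) and the standard library are available. Lean on these libraries where they do the work, as an engineer would, in place of code of your own. Each camera call takes 0.05 s, during which the arm holds its last target. There are 200 camera calls.

## Working session

There is one attempt and no reset: what is moved stays moved. The work goes in short steps, Python scripts to look and compute and a tool call to move; the robot and the scene stay as the last step left them, time stands still between calls to the robot, and variables do not carry over. Pictures are saved under pics/ and viewed, at most 10 in all, crops included, and the job is handed in when it is done.

Besides the shell and the picture viewer there is one more tool, called after "Emit:" as name(argument=value, ...), one argument or row to a line, values as JSON. carry_out: Moves the arm, as the interface text tells. Its arguments: {"type":"object","properties":{"plan":{"type":"array"},"gripper":{"type":"number"}},"required":["plan"]}

```bash
mkdir -p pics
python3 - <<'E'
from plant import bot
import cv2
for n in("side","top"):
    cv2.imwrite(f"pics/{n}0.png",bot.capture(n)[:,:,::-1]); m=bot.camera_model(n); print(n,m)
print(bot.grip_point_offset,bot.get_obs())
E
```

```text
side {'camera_matrix': array([[430.56190242,   0.        , 282.0907306 ],
       [  0.        , 430.56190242, 208.18920712],
       [  0.        ,   0.        ,   1.        ]]), 'R': array([[ 0.9917486 , -0.12743305,  0.01398337],
       [-0.05295252, -0.50653696, -0.86059069],
       [ 0.11675079,  0.85274916, -0.50910522]]), 't': array([-464.55685998,  179.83474055,  920.65038449])}
top {'camera_matrix': array([[380.95193609,   0.        , 274.92075615],
       [  0.        , 380.95193609, 205.72916048],
       [  0.        ,   0.        ,   1.        ]]), 'R': array([[-0.01704933, -0.99982707,  0.00742671],
       [-0.98800199,  0.01570645, -0.1536404 ],
       [ 0.15349718, -0.00995707, -0.98809892]]), 't': array([ 133.78033276,  487.38840999, 1056.76141223])}
18.8 {'time': 0.1, 'joint_positions': array([-1.33001239e+00,  3.42623911e-01,  1.52488354e+00, -8.60764650e-06,
        1.27540097e+00, -1.45999158e-01]), 'dq': array([ 0.00050971, -0.00126692, -0.00225809, -0.00108451, -0.00085595,
        0.00142612]), 'tau': array([ 1.66164737e-03, -4.32005882e+01, -2.44694191e+01,  7.20251631e-02,
        5.26625512e-02, -4.25681242e-05]), 'tool_pos': array([ 197.97089878, -485.86919489,  226.14282944]), 'tcp_rot': array([-3.14028969e+00, -1.83275222e-04,  3.86785486e-01]), 'contact_force': array([-0.26838744,  0.43708166, -0.11307944]), 'moment': array([ 0.00939693, -0.02075658,  0.00673647]), 'finger_force': 0.0, 'grip_width': 91.6574577905612}
```

View pics/side0.png

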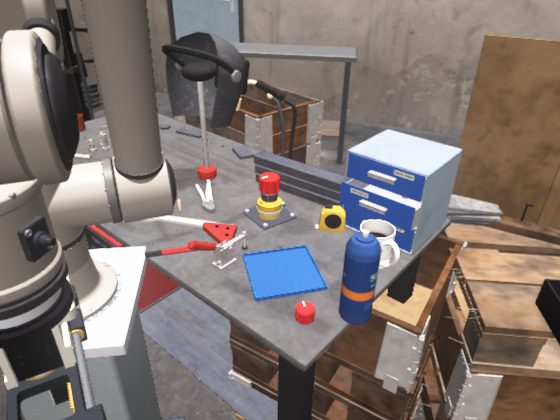

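View pics/top0.png

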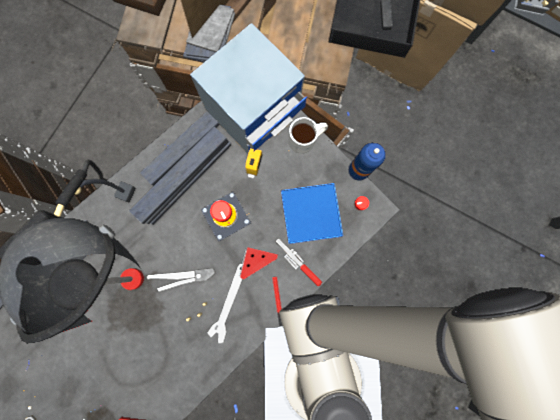

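Side view: red cap on the pot at about (269,184), tray around (285,272), a decoy small cap at (305,313). Top view: cap at (222,211), tray around (312,213), decoy at (362,203). Next I segment these and make enlarged crops.

```bash
cat > h.py <<'E'
import numpy as np, cv2
from plant import bot
M={n:bot.camera_model(n) for n in("side","top")}
def P(n): m=M[n]; return m["camera_matrix"]@np.c_[m["R"],m["t"]]
def proj(n,X): p=P(n)@np.r_[X,1]; return p[:2]/p[2]
def tri(a,b): X=cv2.triangulatePoints(P("side"),P("top"),np.float64(a).reshape(2,1),np.float64(b).reshape(2,1)); return (X[:3]/X[3]).ravel()
def atz(n,uv,z):
    m=M[n]; d=m["R"].T@np.linalg.solve(m["camera_matrix"],[*uv,1]); c=-m["R"].T@m["t"]; return c+d*(z-c[2])/d[2]
E
python3 - <<'E'
from h import *
s=cv2.imread("pics/side0.png");t=cv2.imread("pics/top0.png")
a=cv2.resize(s[165:230,235:305],None,fx=7,fy=7,interpolation=3)
b=cv2.resize(t[185:245,195:255],None,fx=7,fy=7,interpolation=3)
H=max(a.shape[0],b.shape[0]);pad=lambda i:cv2.copyMakeBorder(i,0,H-i.shape[0],0,0,0)
o=np.hstack([pad(a),pad(b)]);o=cv2.resize(o,None,fx=.87,fy=.87);print(o.shape);cv2.imwrite("pics/c1.png",o)
# tray from top and side: blue mask, minAreaRect
for n,i,r in(("top",t,(175,250,270,350)),("side",s,(240,305,235,333))):
    h=cv2.cvtColor(i,cv2.COLOR_BGR2HSV);m=cv2.inRange(h,(100,150,60),(125,255,255));k=np.zeros_like(m);k[r[0]:r[1],r[2]:r[3]]=m[r[0]:r[1],r[2]:r[3]]
    c=max(cv2.findContours(k,0,2)[0],key=cv2.contourArea)
    q=cv2.approxPolyDP(cv2.convexHull(c),4,True).reshape(-1,2);w=np.array([atz(n,p,10) for p in q]);print(n,q.tolist(),w[:,:2].round(0).tolist(),w.mean(0).round())
E
```

```text
(396, 792, 3)
top [[333, 183], [342, 235], [289, 242], [282, 190]] [[559.0, -48.0], [404.0, -68.0], [387.0, 86.0], [541.0, 104.0]] [473.  18.  10.]
side [[305, 246], [326, 288], [256, 300], [243, 254]] [[538.0, 98.0], [556.0, -60.0], [403.0, -80.0], [384.0, 82.0]] [470.  10.  10.]
```

View pics/c1.png

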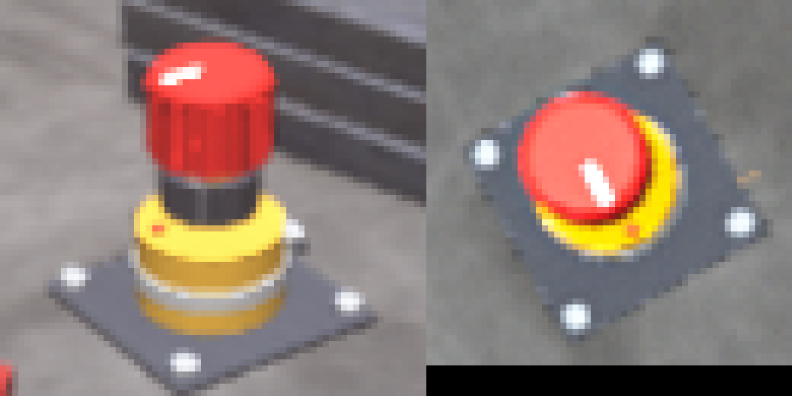

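Crop (scale 6.09): cap-top centre is at about (210,72) in side and (583,153) in top. The plate bolts in top are (651,62), (740,223), (576,317), (485,154); in side they are (73,277), (185,362), (348,301), (295,230). The bar and the dot both point down and right in the top view.

Run:
```python
from h import *
S=lambda x,y:(234.6+x/6.09,164.6+y/6.09)
T=lambda x,y:(194.6+(x-426)/6.09,184.6+y/6.09)
print("captop",tri(S(210,72),T(583,153)))
print("bolts tri",np.mean([tri(S(*a),T(*b)) for a,b in zip([(73,277),(185,362),(348,301),(295,230)],[(485,154),(576,317),(740,223),(651,62)])],0))
b=np.array([atz("top",T(*p),8) for p in[(651,62),(740,223),(576,317),(485,154)]])
print("bolts top",b.mean(0)); e=b[1]-b[0];print("plate edge",np.degrees(np.arctan2(*e[1::-1])))
c=b.mean(0)
for nm,A,z,p in(("dotT",T,52,(632,230)),("barT",T,122,(608,205))): 
  X=atz("top",A(*p),z);print(nm,X,np.degrees(np.arctan2(*(X-c)[1::-1])))
for nm,p,z in(("dotS",(157,229),52),("barS",(162,80),122)):
  X=atz("side",S(*p),z);print(nm,X,np.degrees(np.arctan2(*(X-c)[1::-1])))
x=[atz("top",T(*p),122) for p in((590,163),(608,204))];d=x[1]-x[0];print("bar dir",np.degrees(np.arctan2(d[1],d[0])))
print("captop from top,z122",atz("top",T(583,153),122),"side",atz("side",S(210,72),122))
```

```text
captop [467.43093736 271.10321152 119.00884779]
bolts tri [470.63365714 273.5617695    4.7664747 ]
bolts top [467.2436299  271.49108164   8.        ]
plate edge -151.6736056985533
dotT [441.98408481 257.34863976  52.        ] -150.756187365888
barT [445.10291156 259.79445714 122.        ] -152.1531475925609
dotS [441.09862466 252.43683649  52.        ] -143.91577021555153
barS [444.65971063 259.26852342 122.        ] -151.57747113933092
bar dir -156.45951586159092
captop from top,z122 [467.97024137 270.6903444  122.        ] side [466.0484335  264.91286819 122.        ]
```

Emit:
carry_out(
  plan=[
    {"tx": 18,"ty": 42},
    {"tx": 18,"ty": 43},
    {"tx": 18,"ty": 43},
    {"tx": 18,"ty": 43},
    {"tx": 18,"ty": 43},
    {"tx": 18,"ty": 43},
    {"tx": 18,"ty": 43},
    {"tx": 18,"ty": 43},
    {"tx": 18,"ty": 43},
    {"tx": 18,"ty": 42},
  ],
  gripper=0,
)

```text
invalid input at $.plan[0]: expected keys tx, ty, tz, rx, ry, rz
```

Emit:
carry_out(
  plan=[
    {"tx": 11,"ty": 41},
    {"tx": 11,"ty": 41},
    {"tx": 11,"ty": 41},
    {"tx": 11,"ty": 41},
    {"tx": 11,"ty": 41},
    {"tx": 11,"ty": 41},
    {"tx": 11,"ty": 41},
    {"tx": 11,"ty": 41},
    {"tz": -20},
    {"tz": -20},
    {},
  ],
)

```text
invalid input at $.plan[0]: expected keys tx, ty, tz, rx, ry, rz
```

Run:
```python
from h import *
s=bot.capture("side")[:,:,::-1];t=bot.capture("top")[:,:,::-1];o=bot.get_obs()
print({k:np.round(o[k],3) for k in("time","tool_pos","tcp_rot","joint_positions","contact_force","grip_width")})
p=o["tool_pos"];print([proj(n,p) for n in("side","top")])
a=cv2.resize(s[105:235,205:335],None,fx=3,fy=3,interpolation=3)
b=cv2.resize(t[150:280,150:280],None,fx=3,fy=3,interpolation=3)
cv2.imwrite("pics/c2.png",np.hstack([a,b]))
```

```text
{'time': np.float64(0.2), 'tool_pos': array([ 197.991, -485.981,  226.305]), 'tcp_rot': array([-3.141, -0.   ,  0.387]), 'joint_positions': array([-1.33 ,  0.342,  1.525, -0.   ,  1.275, -0.146]), 'contact_force': array([-0.034, -0.012, -0.353]), 'grip_width': np.float64(91.986)}
[array([ 70.92913523, 437.70856518]), array([546.02492498, 315.12588683])]
```

View pics/c2.png

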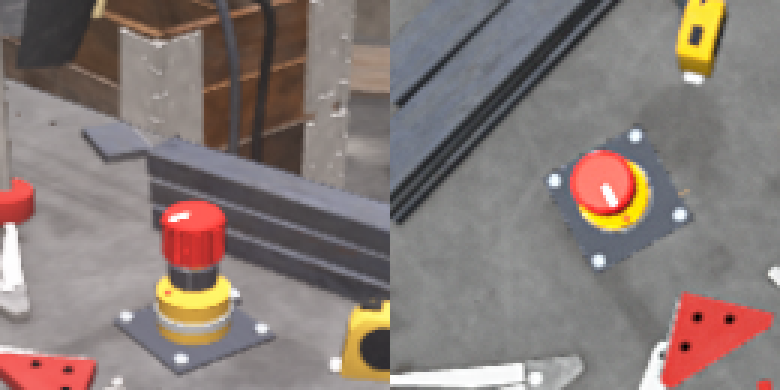

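The move calls were refused because every row needs all six keys. The arm hasn't moved; the picture still shows the pot and cap as before.

Emit:
carry_out(
  plan=[
    {"tx": 18,"ty": 42,"tz": 0,"rx": 0,"ry": 0,"rz": 0},
    {"tx": 18,"ty": 43,"tz": 0,"rx": 0,"ry": 0,"rz": 0},
    {"tx": 18,"ty": 43,"tz": 0,"rx": 0,"ry": 0,"rz": 0},
    {"tx": 18,"ty": 43,"tz": 0,"rx": 0,"ry": 0,"rz": 0},
    {"tx": 18,"ty": 43,"tz": 0,"rx": 0,"ry": 0,"rz": 0},
    {"tx": 18,"ty": 43,"tz": 0,"rx": 0,"ry": 0,"rz": 0},
    {"tx": 18,"ty": 43,"tz": 0,"rx": 0,"ry": 0,"rz": 0},
    {"tx": 18,"ty": 43,"tz": 0,"rx": 0,"ry": 0,"rz": 0},
    {"tx": 18,"ty": 43,"tz": 0,"rx": 0,"ry": 0,"rz": 0},
    {"tx": 18,"ty": 42,"tz": 0,"rx": 0,"ry": 0,"rz": 0},
  ],
  gripper=0,
)

```text
time: 1.2
tool_pos: [378.4, -56.3, 226.9]
tcp_rot: [3.141, -0.0, 0.387]
contact_force: [1.8, -0.8, 0.6]
grip_width: 91.7
finger_force: 0.0
```

Emit:
carry_out(
  plan=[
    {"tx": 11,"ty": 41,"tz": 0,"rx": 0,"ry": 0,"rz": 0},
    {"tx": 11,"ty": 41,"tz": 0,"rx": 0,"ry": 0,"rz": 0},
    {"tx": 11,"ty": 41,"tz": 0,"rx": 0,"ry": 0,"rz": 0},
    {"tx": 11,"ty": 41,"tz": 0,"rx": 0,"ry": 0,"rz": 0},
    {"tx": 11,"ty": 41,"tz": 0,"rx": 0,"ry": 0,"rz": 0},
    {"tx": 11,"ty": 41,"tz": 0,"rx": 0,"ry": 0,"rz": 0},
    {"tx": 11,"ty": 41,"tz": 0,"rx": 0,"ry": 0,"rz": 0},
    {"tx": 11,"ty": 41,"tz": 0,"rx": 0,"ry": 0,"rz": 0},
    {"tx": 0,"ty": 0,"tz": -30,"rx": 0,"ry": 0,"rz": 0},
    {"tx": 0,"ty": 0,"tz": -30,"rx": 0,"ry": 0,"rz": 0},
    {"tx": 0,"ty": 0,"tz": 0,"rx": 0,"ry": 0,"rz": 0},
  ],
)

```text
time: 2.3
tool_pos: [463.5, 269.1, 162.8]
tcp_rot: [3.141, 0.009, 0.388]
contact_force: [-0.7, -0.3, -0.7]
grip_width: 91.8
finger_force: 0.0
```

```bash
cat >> h.py <<'E'
def look(f):
    s=bot.capture("side")[:,:,::-1];t=bot.capture("top")[:,:,::-1];o=bot.get_obs()
    print({k:np.round(o[k],3) for k in("time","tool_pos","tcp_rot","joint_positions","contact_force","moment","grip_width","finger_force")})
    p=o["tool_pos"];print([proj(n,p) for n in("side","top")])
    a=cv2.resize(s[105:235,205:335],None,fx=3,fy=3,interpolation=3)
    b=cv2.resize(t[150:280,150:280],None,fx=3,fy=3,interpolation=3)
    cv2.imwrite(f"pics/{f}.png",np.hstack([a,b]))
E
python3 -c "
from h import *
look('c3')"
```

```text
{'time': np.float64(2.4), 'tool_pos': array([466.104, 269.684, 167.014]), 'tcp_rot': array([3.141e+00, 1.000e-03, 3.870e-01]), 'joint_positions': array([ 0.382,  0.422,  1.577, -0.   ,  1.144,  1.566]), 'contact_force': array([-0.298,  0.262,  0.312]), 'moment': array([-0.047,  0.005,  0.033]), 'grip_width': np.float64(92.143), 'finger_force': np.float64(0.0)}
[array([268.89334598, 160.06603139]), array([218.38300154, 207.89149635])]
```

View pics/c3.png

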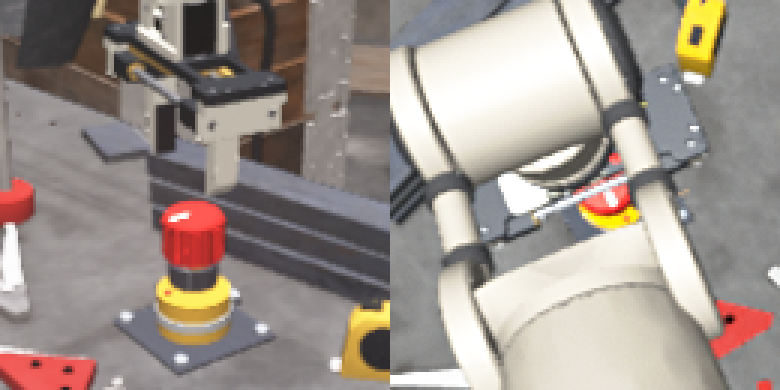

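Right-hand finger tip shows at crop (222,190) and the left one at (165,150). The gripper is centred over the cap within 2–3 mm, so I descend and close in stages.

Emit:
carry_out(
  plan=[
    {"tx": 2,"ty": 1,"tz": -20,"rx": 0,"ry": 0,"rz": 0},
    {"tx": 0,"ty": 0,"tz": -20,"rx": 0,"ry": 0,"rz": 0},
    {"tx": 0,"ty": 0,"tz": -20,"rx": 0,"ry": 0,"rz": 0},
    {"tx": 0,"ty": 0,"tz": -20,"rx": 0,"ry": 0,"rz": 0},
    {"tx": 0,"ty": 0,"tz": 0,"rx": 0,"ry": 0,"rz": 0},
  ],
)

```text
time: 2.9
tool_pos: [467.8, 270.3, 86.4]
tcp_rot: [3.142, 0.002, 0.386]
contact_force: [0.7, -0.7, 0.1]
grip_width: 91.8
finger_force: 0.0
```

Emit:
carry_out(
  plan=[
    {"tx": 0,"ty": 0,"tz": 0,"rx": 0,"ry": 0,"rz": 0},
    {"tx": 0,"ty": 0,"tz": 0,"rx": 0,"ry": 0,"rz": 0},
    {"tx": 0,"ty": 0,"tz": 0,"rx": 0,"ry": 0,"rz": 0},
    {"tx": 0,"ty": 0,"tz": 0,"rx": 0,"ry": 0,"rz": 0},
    {"tx": 0,"ty": 0,"tz": 0,"rx": 0,"ry": 0,"rz": 0},
  ],
  gripper=0.35,
)

```text
time: 3.4
tool_pos: [468.3, 270.9, 87.2]
tcp_rot: [3.142, -0.001, 0.387]
contact_force: [-0.7, 0.3, -0.8]
grip_width: 60.6
finger_force: 0.0
```

Emit:
carry_out(
  plan=[
    {"tx": 0,"ty": 0,"tz": 0,"rx": 0,"ry": 0,"rz": 0},
    {"tx": 0,"ty": 0,"tz": 0,"rx": 0,"ry": 0,"rz": 0},
    {"tx": 0,"ty": 0,"tz": 0,"rx": 0,"ry": 0,"rz": 0},
    {"tx": 0,"ty": 0,"tz": 0,"rx": 0,"ry": 0,"rz": 0},
  ],
  gripper=1,
)

```text
time: 3.8
tool_pos: [468.3, 270.7, 87.0]
tcp_rot: [3.141, -0.0, 0.387]
contact_force: [1.2, -1.1, 3.2]
grip_width: 55.6
finger_force: 30.0
```

Emit:
carry_out(
  plan=[
    {"tx": 0,"ty": 0,"tz": -1,"rx": 0,"ry": 0,"rz": 0},
    {"tx": 0,"ty": 0,"tz": -1,"rx": 0,"ry": 0,"rz": 0},
    {"tx": 0,"ty": 0,"tz": 0,"rx": 0,"ry": 0,"rz": 0},
  ],
)

```text
time: 4.1
tool_pos: [468.3, 270.8, 84.8]
tcp_rot: [3.141, -0.0, 0.387]
contact_force: [1.1, -2.1, 4.3]
grip_width: 55.7
finger_force: 30.0
```

Grip is centred. I press on in 1 mm steps, watching Fz.

Emit:
carry_out(
  plan=[
    {"tx": 0,"ty": 0,"tz": -1,"rx": 0,"ry": 0,"rz": 0},
    {"tx": 0,"ty": 0,"tz": 0,"rx": 0,"ry": 0,"rz": 0},
  ],
)

```text
time: 4.3
tool_pos: [468.3, 270.8, 83.7]
tcp_rot: [3.141, -0.0, 0.387]
contact_force: [0.7, -0.4, 4.6]
grip_width: 55.7
finger_force: 30.0
```

Emit:
carry_out(
  plan=[
    {"tx": 0,"ty": 0,"tz": -1,"rx": 0,"ry": 0,"rz": 0},
    {"tx": 0,"ty": 0,"tz": 0,"rx": 0,"ry": 0,"rz": 0},
  ],
)

```text
time: 4.5
tool_pos: [468.2, 270.8, 82.7]
tcp_rot: [3.141, -0.0, 0.387]
contact_force: [1.9, -2.7, 4.2]
grip_width: 55.9
finger_force: 30.0
```

Emit:
carry_out(
  plan=[
    {"tx": 0,"ty": 0,"tz": -0.5,"rx": 0,"ry": 0,"rz": 0},
    {"tx": 0,"ty": 0,"tz": 0,"rx": 0,"ry": 0,"rz": 0},
  ],
)

```text
time: 4.7
tool_pos: [468.3, 270.8, 82.3]
tcp_rot: [3.141, -0.0, 0.387]
contact_force: [0.3, -2.1, 4.6]
grip_width: 55.7
finger_force: 30.0
```

Emit:
carry_out(
  plan=[
    {"tx": 0,"ty": 0,"tz": -0.7,"rx": 0,"ry": 0,"rz": 0},
    {"tx": 0,"ty": 0,"tz": 0,"rx": 0,"ry": 0,"rz": 0},
  ],
)

```text
time: 4.9
tool_pos: [468.2, 270.8, 81.6]
tcp_rot: [3.141, -0.0, 0.387]
contact_force: [0.6, -2.3, 5.0]
grip_width: 55.7
finger_force: 30.0
```

Emit:
carry_out(
  plan=[
    {"tx": 0,"ty": 0,"tz": -0.7,"rx": 0,"ry": 0,"rz": 0},
    {"tx": 0,"ty": 0,"tz": 0,"rx": 0,"ry": 0,"rz": 0},
  ],
)

```text
time: 5.1
tool_pos: [468.3, 270.8, 80.9]
tcp_rot: [3.141, -0.0, 0.387]
contact_force: [0.3, -2.1, 4.3]
grip_width: 55.9
finger_force: 30.0
```

Emit:
carry_out(
  plan=[
    {"tx": 0,"ty": 0,"tz": -1,"rx": 0,"ry": 0,"rz": 0},
    {"tx": 0,"ty": 0,"tz": 0,"rx": 0,"ry": 0,"rz": 0},
  ],
)

```text
time: 5.3
tool_pos: [468.3, 270.8, 79.9]
tcp_rot: [3.141, -0.0, 0.387]
contact_force: [1.3, -1.7, 4.8]
grip_width: 55.8
finger_force: 30.0
```

Emit:
carry_out(
  plan=[
    {"tx": 0,"ty": 0,"tz": -0.7,"rx": 0,"ry": 0,"rz": 0},
    {"tx": 0,"ty": 0,"tz": 0,"rx": 0,"ry": 0,"rz": 0},
  ],
)

```text
time: 5.5
tool_pos: [468.3, 270.8, 79.8]
tcp_rot: [3.141, -0.001, 0.387]
contact_force: [-0.2, -3.0, 9.2]
grip_width: 56.3
finger_force: 30.0
```

Emit:
carry_out(
  plan=[
    {"tx": 0,"ty": 0,"tz": -0.5,"rx": 0,"ry": 0,"rz": 0},
    {"tx": 0,"ty": 0,"tz": 0,"rx": 0,"ry": 0,"rz": 0},
  ],
)

```text
time: 5.7
tool_pos: [468.3, 270.8, 79.7]
tcp_rot: [3.141, -0.001, 0.387]
contact_force: [-1.1, -2.8, 12.1]
grip_width: 55.7
finger_force: 30.0
```

Bottomed at 12 N. I turn a little first and check.

Emit:
carry_out(
  plan=[
    {"tx": 0,"ty": 0,"tz": 0,"rx": 0,"ry": 0,"rz": 0.07},
    {"tx": 0,"ty": 0,"tz": 0,"rx": 0,"ry": 0,"rz": 0.07},
    {"tx": 0,"ty": 0,"tz": 0,"rx": 0,"ry": 0,"rz": 0},
  ],
)

```text
time: 6.0
tool_pos: [468.6, 271.4, 79.7]
tcp_rot: [-3.141, -0.002, 0.529]
contact_force: [-1.5, -0.8, 11.4]
grip_width: 55.6
finger_force: 30.0
```

```bash
python3 -c "
from plant import bot
o=bot.get_obs();print(o['moment'],o['contact_force'],o['tcp_rot'])"
```

```text
[-0.1690544   0.11884503  0.01985845] [-1.47454301 -0.77265705 11.40995765] [-3.14139035e+00 -2.15903847e-03  5.28710342e-01]
```

Emit:
carry_out(
  plan=[
    {"tx": 0,"ty": 0,"tz": 0,"rx": 0,"ry": 0,"rz": 0.07},
    {"tx": 0,"ty": 0,"tz": 0,"rx": 0,"ry": 0,"rz": 0.07},
    {"tx": 0,"ty": 0,"tz": 0,"rx": 0,"ry": 0,"rz": 0.07},
    {"tx": 0,"ty": 0,"tz": 0,"rx": 0,"ry": 0,"rz": 0},
  ],
)

```text
time: 6.4
tool_pos: [468.6, 271.6, 79.7]
tcp_rot: [3.141, -0.002, 0.739]
contact_force: [-1.2, 0.7, 11.4]
grip_width: 55.5
finger_force: 30.0
```

```bash
python3 -c "
from plant import bot
o=bot.get_obs();print(o['moment'],o['contact_force'],o['tcp_rot'])"
```

```text
[-0.10240615  0.07582951  0.06242304] [-1.24690627  0.70167928 11.36981629] [ 3.14141887e+00 -2.47780474e-03  7.38716396e-01]
```

Little torque, so it is turning freely. I go on to about 59° in total.

Emit:
carry_out(
  plan=[
    {"tx": 0,"ty": 0,"tz": 0,"rx": 0,"ry": 0,"rz": 0.07},
    {"tx": 0,"ty": 0,"tz": 0,"rx": 0,"ry": 0,"rz": 0.07},
    {"tx": 0,"ty": 0,"tz": 0,"rx": 0,"ry": 0,"rz": 0.07},
    {"tx": 0,"ty": 0,"tz": 0,"rx": 0,"ry": 0,"rz": 0.07},
    {"tx": 0,"ty": 0,"tz": 0,"rx": 0,"ry": 0,"rz": 0.07},
    {"tx": 0,"ty": 0,"tz": 0,"rx": 0,"ry": 0,"rz": 0},
  ],
)

```text
time: 7.0
tool_pos: [468.5, 271.6, 79.7]
tcp_rot: [3.141, -0.002, 1.089]
contact_force: [-0.3, 1.5, 11.4]
grip_width: 56.0
finger_force: 30.0
```

Emit:
carry_out(
  plan=[
    {"tx": 0,"ty": 0,"tz": 0,"rx": 0,"ry": 0,"rz": 0.08},
    {"tx": 0,"ty": 0,"tz": 0,"rx": 0,"ry": 0,"rz": 0.08},
    {"tx": 0,"ty": 0,"tz": 0,"rx": 0,"ry": 0,"rz": 0.08},
    {"tx": 0,"ty": 0,"tz": 0,"rx": 0,"ry": 0,"rz": 0.08},
    {"tx": 0,"ty": 0,"tz": 0,"rx": 0,"ry": 0,"rz": 0},
  ],
)

```text
time: 7.5
tool_pos: [468.1, 271.6, 79.7]
tcp_rot: [3.141, -0.002, 1.409]
contact_force: [-2.1, 0.2, 12.1]
grip_width: 55.8
finger_force: 30.0
```

```bash
python3 -c "
from h import *
look('c4')"
```

```text
{'time': np.float64(7.6), 'tool_pos': array([468.143, 271.632,  79.719]), 'tcp_rot': array([ 3.141e+00, -2.000e-03,  1.407e+00]), 'joint_positions': array([3.840e-01, 5.310e-01, 1.671e+00, 1.000e-03, 9.380e-01, 5.470e-01]), 'contact_force': array([-1.785,  0.848, 12.19 ]), 'moment': array([-0.044,  0.283,  0.093]), 'grip_width': np.float64(55.912), 'finger_force': np.float64(30.004)}
[array([269.62205505, 189.30635748]), array([222.09895351, 211.87017733])]
```

View pics/c4.png

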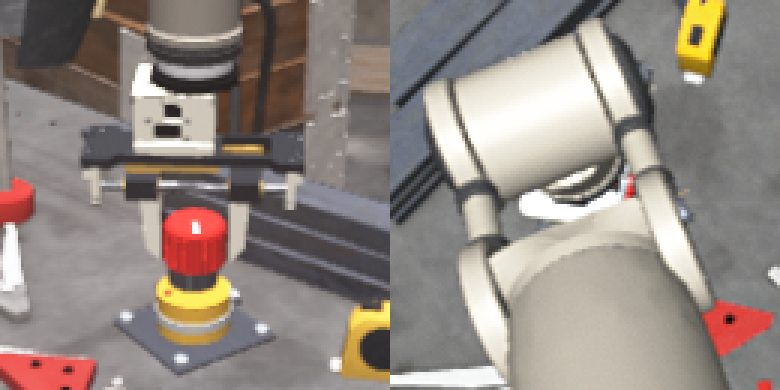

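The white bar at crop (196,228) now points toward the side camera (about −94°), so the cap turned by about 58°. I lift gently and check.

Emit:
carry_out(
  plan=[
    {"tx": 0,"ty": 0,"tz": 3,"rx": 0,"ry": 0,"rz": 0},
    {"tx": 0,"ty": 0,"tz": 3,"rx": 0,"ry": 0,"rz": 0},
    {"tx": 0,"ty": 0,"tz": 3,"rx": 0,"ry": 0,"rz": 0},
    {"tx": 0,"ty": 0,"tz": 3,"rx": 0,"ry": 0,"rz": 0},
    {"tx": 0,"ty": 0,"tz": 0,"rx": 0,"ry": 0,"rz": 0},
  ],
)

```text
time: 8.1
tool_pos: [467.6, 270.5, 90.4]
tcp_rot: [-3.141, 0.001, 1.407]
contact_force: [0.1, -0.1, -1.0]
grip_width: 55.6
finger_force: 30.0
```

Emit:
carry_out(
  plan=[
    {"tx": 0,"ty": 0,"tz": 8,"rx": 0,"ry": 0,"rz": 0},
    {"tx": 0,"ty": 0,"tz": 12,"rx": 0,"ry": 0,"rz": 0},
    {"tx": 0,"ty": 0,"tz": 12,"rx": 0,"ry": 0,"rz": 0},
    {"tx": 0,"ty": 0,"tz": 12,"rx": 0,"ry": 0,"rz": 0},
    {"tx": 0,"ty": 0,"tz": 12,"rx": 0,"ry": 0,"rz": 0},
    {"tx": 0,"ty": 0,"tz": 12,"rx": 0,"ry": 0,"rz": 0},
    {"tx": 0,"ty": 0,"tz": 0,"rx": 0,"ry": 0,"rz": 0},
  ],
)

```text
time: 8.8
tool_pos: [469.1, 271.2, 160.8]
tcp_rot: [3.138, -0.002, 1.407]
contact_force: [-0.3, -0.2, -0.4]
grip_width: 55.5
finger_force: 30.0
```

```bash
python3 -c "
from h import *
look('c5')"
```

```text
{'time': np.float64(8.9), 'tool_pos': array([468.06 , 270.756, 158.832]), 'tcp_rot': array([ 3.141, -0.   ,  1.407]), 'joint_positions': array([ 0.383,  0.433,  1.583, -0.   ,  1.125,  0.547]), 'contact_force': array([ 0.1  ,  0.46 , -1.407]), 'moment': array([-0.019, -0.079,  0.025]), 'grip_width': np.float64(55.907), 'finger_force': np.float64(30.0)}
[array([269.60196809, 162.73976216]), array([218.4133804 , 207.61367839])]
```

View pics/c5.png

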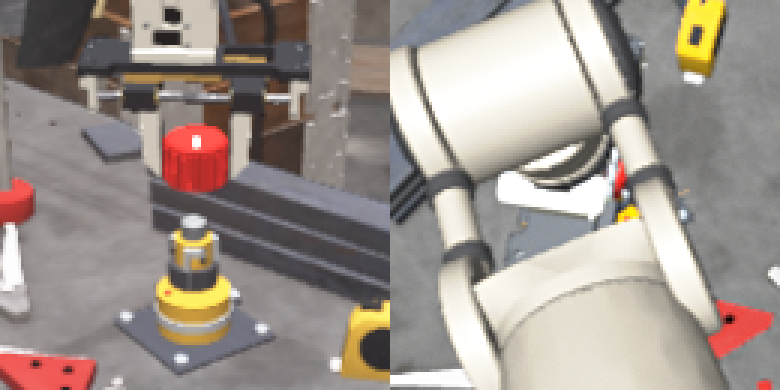

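The cap is clear in the gripper at crop (195,158), and the neck and grey seal stay on the pot. I carry it over the tray to about (490,12) and descend part way.

Emit:
carry_out(
  plan=[
    {"tx": 3,"ty": -25,"tz": 0,"rx": 0,"ry": 0,"rz": 0},
    {"tx": 3,"ty": -39,"tz": 0,"rx": 0,"ry": 0,"rz": 0},
    {"tx": 4,"ty": -39,"tz": 0,"rx": 0,"ry": 0,"rz": 0},
    {"tx": 4,"ty": -39,"tz": 0,"rx": 0,"ry": 0,"rz": 0},
    {"tx": 3,"ty": -39,"tz": 0,"rx": 0,"ry": 0,"rz": 0},
    {"tx": 3,"ty": -39,"tz": 0,"rx": 0,"ry": 0,"rz": 0},
    {"tx": 2,"ty": -39,"tz": 0,"rx": 0,"ry": 0,"rz": 0},
    {"tx": 0,"ty": 0,"tz": -20,"rx": 0,"ry": 0,"rz": 0},
    {"tx": 0,"ty": 0,"tz": -30,"rx": 0,"ry": 0,"rz": 0},
    {"tx": 0,"ty": 0,"tz": -30,"rx": 0,"ry": 0,"rz": 0},
    {"tx": 0,"ty": 0,"tz": -20,"rx": 0,"ry": 0,"rz": 0},
    {"tx": 0,"ty": 0,"tz": 0,"rx": 0,"ry": 0,"rz": 0},
  ],
)

```text
time: 10.1
tool_pos: [487.6, 12.0, 55.7]
tcp_rot: [-3.135, 0.0, 1.407]
contact_force: [0.1, -0.2, -1.0]
grip_width: 55.8
finger_force: 30.0
```

```bash
python3 -c "
from h import *
s=bot.capture('side')[:,:,::-1];o=bot.get_obs();print(o['tool_pos'],o['contact_force'],proj('side',o['tool_pos']))
cv2.imwrite('pics/c6.png',cv2.resize(s[190:340,190:390],None,fx=3,fy=3,interpolation=3))"
```

```text
[488.86512411  11.8976021   57.36239594] [-0.44519327 -0.19835308 -0.06214119] [290.87580478 252.45317804]
```

View pics/c6.png

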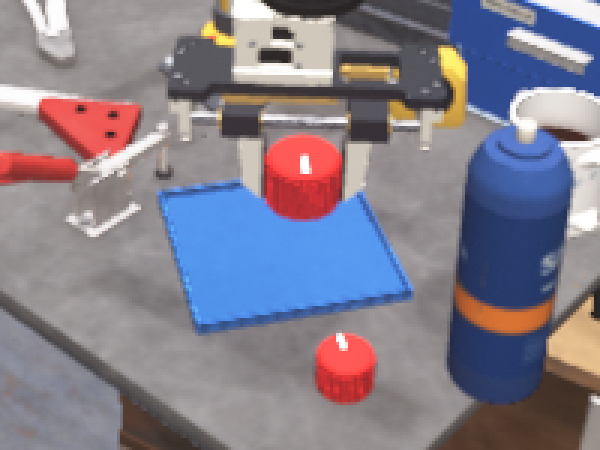

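The cap at crop (303,178) hangs over the tray, and the clamp at (100,185) and the spray can are clear. I lower it.

Emit:
carry_out(
  plan=[
    {"tx": 0,"ty": 0,"tz": -10,"rx": 0,"ry": 0,"rz": 0},
    {"tx": 0,"ty": 0,"tz": -10,"rx": 0,"ry": 0,"rz": 0},
    {"tx": 0,"ty": 0,"tz": -10,"rx": 0,"ry": 0,"rz": 0},
    {"tx": 0,"ty": 0,"tz": -7,"rx": 0,"ry": 0,"rz": 0},
    {"tx": 0,"ty": 0,"tz": -4,"rx": 0,"ry": 0,"rz": 0},
    {"tx": 0,"ty": 0,"tz": -2,"rx": 0,"ry": 0,"rz": 0},
    {"tx": 0,"ty": 0,"tz": 0,"rx": 0,"ry": 0,"rz": 0},
  ],
)

```text
time: 10.85
tool_pos: [490.0, 11.8, 15.5]
tcp_rot: [-3.141, 0.0, 1.407]
contact_force: [-0.1, 0.2, -0.9]
grip_width: 55.8
finger_force: 30.0
```

Emit:
carry_out(
  plan=[
    {"tx": 0,"ty": 0,"tz": -1,"rx": 0,"ry": 0,"rz": 0},
    {"tx": 0,"ty": 0,"tz": -1,"rx": 0,"ry": 0,"rz": 0},
    {"tx": 0,"ty": 0,"tz": -1,"rx": 0,"ry": 0,"rz": 0},
    {"tx": 0,"ty": 0,"tz": 0,"rx": 0,"ry": 0,"rz": 0},
  ],
)

```text
time: 11.25
tool_pos: [490.0, 11.8, 12.6]
tcp_rot: [3.141, 0.0, 1.407]
contact_force: [-0.3, -1.1, -1.3]
grip_width: 55.8
finger_force: 30.0
```

Emit:
carry_out(
  plan=[
    {"tx": 0,"ty": 0,"tz": -1,"rx": 0,"ry": 0,"rz": 0},
    {"tx": 0,"ty": 0,"tz": 0,"rx": 0,"ry": 0,"rz": 0},
  ],
)

```text
time: 11.45
tool_pos: [490.1, 11.8, 11.6]
tcp_rot: [3.142, 0.0, 1.407]
contact_force: [-0.7, -0.4, 0.0]
grip_width: 56.1
finger_force: 30.0
```

Emit:
carry_out(
  plan=[
    {"tx": 0,"ty": 0,"tz": -1,"rx": 0,"ry": 0,"rz": 0},
    {"tx": 0,"ty": 0,"tz": -1,"rx": 0,"ry": 0,"rz": 0},
    {"tx": 0,"ty": 0,"tz": 0,"rx": 0,"ry": 0,"rz": 0},
  ],
)

```text
time: 11.75
tool_pos: [490.0, 11.8, 9.5]
tcp_rot: [-3.141, 0.0, 1.407]
contact_force: [-0.0, -0.2, -0.5]
grip_width: 55.6
finger_force: 30.0
```

Emit:
carry_out(
  plan=[
    {"tx": 0,"ty": 0,"tz": -0.7,"rx": 0,"ry": 0,"rz": 0},
    {"tx": 0,"ty": 0,"tz": 0,"rx": 0,"ry": 0,"rz": 0},
  ],
)

```text
time: 11.95
tool_pos: [490.0, 11.8, 8.9]
tcp_rot: [-3.142, 0.0, 1.407]
contact_force: [0.7, -0.8, -1.5]
grip_width: 56.1
finger_force: 30.0
```

Emit:
carry_out(
  plan=[
    {"tx": 0,"ty": 0,"tz": -0.7,"rx": 0,"ry": 0,"rz": 0},
    {"tx": 0,"ty": 0,"tz": 0,"rx": 0,"ry": 0,"rz": 0},
  ],
)

```text
time: 12.15
tool_pos: [490.0, 11.8, 8.1]
tcp_rot: [-3.141, 0.0, 1.407]
contact_force: [-0.2, -0.1, -0.7]
grip_width: 55.8
finger_force: 30.0
```

Emit:
carry_out(
  plan=[
    {"tx": 0,"ty": 0,"tz": -0.7,"rx": 0,"ry": 0,"rz": 0},
    {"tx": 0,"ty": 0,"tz": 0,"rx": 0,"ry": 0,"rz": 0},
  ],
)

```text
time: 12.35
tool_pos: [490.1, 11.8, 8.0]
tcp_rot: [3.141, 0.0, 1.407]
contact_force: [-1.7, 0.5, 3.9]
grip_width: 56.0
finger_force: 30.0
```

It touched at 8.0 mm, as predicted. I release partly, then rise straight up.

Emit:
carry_out(
  plan=[
    {"tx": 0,"ty": 0,"tz": 0,"rx": 0,"ry": 0,"rz": 0},
    {"tx": 0,"ty": 0,"tz": 0,"rx": 0,"ry": 0,"rz": 0},
    {"tx": 0,"ty": 0,"tz": 0,"rx": 0,"ry": 0,"rz": 0},
    {"tx": 0,"ty": 0,"tz": 0,"rx": 0,"ry": 0,"rz": 0},
  ],
  gripper=0.2,
)

```text
time: 12.75
tool_pos: [490.1, 11.8, 7.4]
tcp_rot: [3.142, 0.0, 1.407]
contact_force: [-0.3, 0.4, -0.1]
grip_width: 73.1
finger_force: 0.0
```

Emit:
carry_out(
  plan=[
    {"tx": 0,"ty": 0,"tz": 10,"rx": 0,"ry": 0,"rz": 0},
    {"tx": 0,"ty": 0,"tz": 20,"rx": 0,"ry": 0,"rz": 0},
    {"tx": 0,"ty": 0,"tz": 30,"rx": 0,"ry": 0,"rz": 0},
    {"tx": 0,"ty": 0,"tz": 30,"rx": 0,"ry": 0,"rz": 0},
    {"tx": 0,"ty": 0,"tz": 30,"rx": 0,"ry": 0,"rz": 0},
    {"tx": 0,"ty": 0,"tz": 30,"rx": 0,"ry": 0,"rz": 0},
    {"tx": 0,"ty": 0,"tz": 20,"rx": 0,"ry": 0,"rz": 0},
    {"tx": 0,"ty": 0,"tz": 0,"rx": 0,"ry": 0,"rz": 0},
    {"tx": 0,"ty": 0,"tz": 0,"rx": 0,"ry": 0,"rz": 0},
  ],
)

```text
time: 13.65
tool_pos: [489.9, 11.8, 177.9]
tcp_rot: [3.141, 0.0, 1.407]
contact_force: [0.4, 0.7, -0.4]
grip_width: 73.8
finger_force: 0.0
```

```bash
python3 -c "
from h import *
s=bot.capture('side')[:,:,::-1];o=bot.get_obs();print(o['tool_pos'],o['contact_force'],o['grip_width'])
cv2.imwrite('pics/c7.png',cv2.resize(s[140:340,190:400],None,fx=3,fy=3,interpolation=3)[:600])"
```

```text
[489.50786013  11.85803066 177.09915961] [-0.86598694  0.57222737  0.09075517] 73.53080102570613
```

View pics/c7.png

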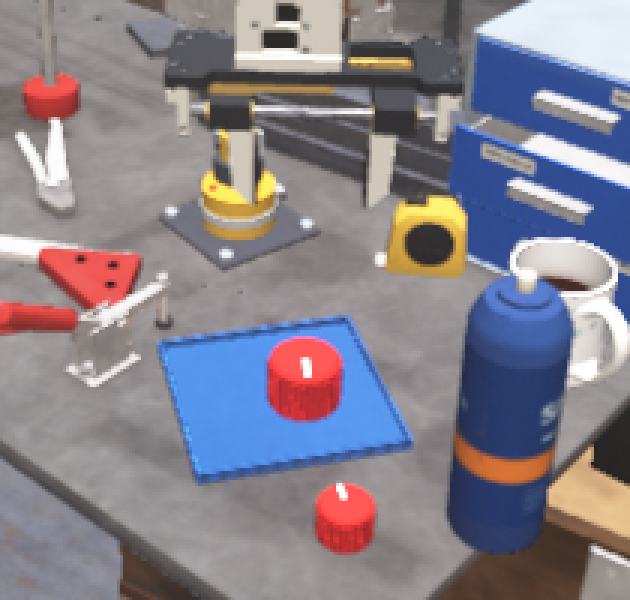

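The cap stands upright in the tray at crop (305,378), the gripper is clear, and everything else is where it was.

```bash
python3 -c "
from plant import bot
print(bot.close_job())"
```

```text
the job is handed in; nothing more can be done
None
```

I opened the pot and left the red cap standing upright, open side down, in the blue tray; the arm is clear of everything, the other things look unmoved in the last picture, and I handed the job in at about 14 s.

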